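Clamp the metal test block in the quick-release vise

TASK

Two small quick-release vises are bolted to the lab bench; clamp the upright metal block in the one it stands in. Hold that vise's lever plate down while you slide the jaw up until the block is against the fixed jaw, let the lever spring up again, then tighten the screw by swinging its ball-ended crank clockwise (seen from the crank's end) over the top until it leans well to the other side. Leave the empty vise as it is.

Things in the scene. Friction and masses are not known exactly. Their poses are not given: they have to be found in the camera images.
- vise: Grey vise with the block in it, fixed to the bench. Origin: underside, on the centre line; +x runs from crank to fixed jaw, +y left, z up. Bed 60 mm wide, top at z 30; foot 94 wide, x -135 to 155. Fixed jaw 74 wide, up to z 90, its face at x 105. Sliding jaw: a block 50 long, 64 wide, up to z 88; its centre at x = -70 mm + joint jaw.
- block: Loose plain metal test block, 20 mm thick (along the vise's x), 50 wide, 56 tall, 0.25 kg, standing on the bed 2 to 14 mm short of the fixed jaw, slightly askew. Origin: centre of its underside. The jaw pushes it home.
- pad: Steel clamping pad in front of the sliding jaw, 44 mm wide, 40 tall. Origin: centre of its clamping face, on the vise's axis, 62 mm above the bench; +x points at the block. Backed by a spring (2.5 N per mm, 15 mm of give); the crank drives it out of the jaw by 4.5 mm per rad.
- press (a point): Point to press on the lever plate on top of the sliding jaw: plate's upper face, centre line, 100 mm above the bench, 23 mm behind (-x) the jaw's centre. Plate 40 mm wide, hinged 45 mm ahead (+x), ending 30 mm behind this point. An upturned lip across it, 15 mm high, 18 mm ahead of this point: shut fingertips pressing here push the jaw along by the lip.
- knob (a point): Centre of the black ball (26 mm diameter) on the end of the crank, a 10 mm rod. It circles, 75 mm out, about the screw's axis, which runs along the vise's x axis 62 mm above the bench, in the plane 85 mm behind (-x) the sliding jaw's centre; it travels with the jaw.
- jaw (a joint): Travel of the sliding jaw towards the fixed jaw, m; starts at 0 to 0.05; about 0.110 when the pad holds the block against the fixed jaw with the crank at 0. A half-nut locks it unless the lever is down; then it slides with 2 to 5 N. On release it clicks into the nearest tooth, up to 2.5 mm either way.
- lever (a joint): Lever angle, rad: 0 up (jaw locked), 0.20 fully down (9 mm lower at the press point); the half-nut is clear from 5 mm down, so press by 7 to 9 mm. Takes about 15 N at the press point and springs up by itself.
- crank (a joint): Crank angle, rad, growing as it is tightened (clockwise, looking along the vise's +x): 0 leans 0.8 rad to the vise's left (+y), 0.8 is upright, 1.6 leans 0.8 rad to the right, stop at 2.0. Starts at 0 to 0.2. Turns with 0.25 Nm, up to 0.4 when tight; stays where it is left.
- spare_press (a point): The same point on the lever plate of the other vise, a like one that stands empty (moves with its jaw). To be left alone.
- spare_crank (a joint): Crank angle of the empty vise, rad, as for joint crank. To be left alone.
Things that resemble listed ones, but are neither listed nor needed, are in the scene too. What is shaped like the block but blue or yellow is not meant.

How it is judged:
By the outcome, as a careful person would: the job done as asked, in the order asked, and still so for the second after the job is handed in, with the robot touching nothing.
It also fails if it takes over 48 s, if anything falls off the work surface, if the arm or the gripper's body presses on something with over 40 N, if the wrist force passes 120 N, or if a joint passes its speed limit or range.

ROBOT

A 6-joint arm with a two-finger parallel gripper is mounted at the origin on the work surface. World frame = base frame: x ahead of the robot, y to its left, z up, the work surface at z = 0. Lengths are in m, angles in degrees, forces in N, time in s.
With the tool pointing down it reaches from about 0.4 to 0.825 m from the base axis. Payload 7 kg.
Tool frame: the origin (TCP) lies midway between the tips of the shut fingers; the grasp point (between the pads) lies 19 mm behind it; x points along the fingers, z is the direction in which the jaws open and shut, and the axes are right-handed (so a half turn about x gives the same grasp; the last joint's range is limited). The gripper opens to 88 mm and grips with 3 to 60 N. Pads are 19 mm wide; open, the fingers measure 130 mm over their backs; the gripper's body (78 mm by 193 mm) begins 47 mm behind the grasp point.
Start: joints at [-48.466, 20.546, 0.682, 0, -70.136, -16.507], TCP at [0.286, -0.612, 0.227] pointing down, gripper open.
Joint ranges: [-176.03, 176.03], [-82.01, 121.73], [-58.28, 71.71], [-173.87, 95.51], [-174.79, -0.11], [-173.66, 173.66]. Speed limits (degrees/s): [136.94, 136.94, 172.46, 180, 180, 180].

INTERFACE

Orientations are given as [roll, pitch, yaw] about the fixed x, y, z axes, in that order (R = Rz(yaw) Ry(pitch) Rx(roll)).
In Python, from plant import get_state, capture, close_job gives the robot as it stands.
- The arm moves only by the tool play_rows, never from a script. Its argument "series" is one flat list of numbers, 4 for each row, row after row: the shift along the tool's x, y, z in m, then the turn about the tool's x in rad. In form: [tx, ty, tz, spin, tx, ty, tz, spin, ...]. A call has exactly 5 rows; each row shifts and turns the commanded pose from where the row before left it, along the tool's axes as they then stand; what a row does not reach is not made up. A row lasts 1/12 s, in which the tool goes at most 41.7 mm and 7.16 degrees, less where a joint would pass 70% of its speed; a pose out of reach is approached as far as the arm can. A call is refused whole if a number of a shift passes 0.0417 or a number of a turn 0.125, either way. A call with a gripper value outside its range is refused whole. "jaw" is the opening in per cent of the stroke, from 0 (shut) to 100 (fully open), set as the call begins (left out, the last holds). The fingers move at their own pace and stop on an object; "squeeze" is the grip in N (left out, the last holds). Time passes only in rows, so rows that do not move let the fingers close, or fill a call up. It gives the time, the measured TCP pose, the force and the opening at its end, in the units of the state.
- get_state(): the state, without advancing time (a new reading comes with each control period).
- capture(name): name is "scene" or "top" or "wrist"; returns a dict with "img" (480x640x3 uint8, blue, green, red), "K" (3x3 intrinsics, pixels), "world_from_camera" (4x4, takes a point from camera to world coordinates). Camera axes: x right, y down, z forward; pixel columns grow to the right and rows downward; lengths in m; the calibration is good to about 2 mm. The wrist camera is an equidistant fisheye: a pixel r from the principal point sees the ray r / f radians off the axis. A picture is of the moment at which its call begins. There is no depth.
- close_job(): hands the job in, once; it reports no verdict.
The state is a dict: "time_s": time; "joints": joint angles; "qd": joint speeds; "joint_torque": joint torques, N m; "tcp_pos": TCP position; "eef_rot": TCP orientation; "contact_force": force on the tool from outside, world axes, zero at the start; "moment": the same for the moment, N m; "gripper_width": finger opening in m.
Only numpy, scipy, OpenCV 4.12 (cv2) and the standard library are available. Lean on these libraries where they do the work, as an engineer would, in place of code of your own. Each camera call takes 0.05 s, during which the arm holds its last target.

## Working session

There is one attempt and no reset: what is moved stays moved. The work goes in short steps, Python scripts to look and compute and a tool call to move; the robot and the scene stay as the last step left them, time stands still between calls to the robot, and variables do not carry over. Pictures are saved under pics/ and viewed, and the job is handed in when it is done.

Besides the shell and the picture viewer there is one more tool, called after "Emit:" in YAML: its name, and indented under it one key for each argument. play_rows: Moves the arm, as the interface text tells. Its arguments: {"type":"object","properties":{"series":{"type":"array","items":{"type":"number"}},"jaw":{"type":"number"},"squeeze":{"type":"number"}},"required":["series"]}

```bash
mkdir -p pics
cat > h.py <<'E'
from plant import get_state, capture, close_job
import numpy as np, cv2
def snap(n,f):
    c=capture(n); cv2.imwrite('pics/'+f+'.png',c['img']); np.savez('pics/'+f+'.npz',K=c['K'],T=c['world_from_camera'],img=c['img']); return c
def ray(f,u,v):
    d=np.load('pics/'+f+'.npz'); K=d['K'];T=d['T']
    r=np.array([(u-K[0,2])/K[0,0],(v-K[1,2])/K[1,1],1]); return T[:3,3],T[:3,:3]@r
def onz(f,u,v,z):
    o,r=ray(f,u,v); return o+r*(z-o[2])/r[2]
def proj(f,p):
    d=np.load('pics/'+f+'.npz'); K=d['K'];T=np.linalg.inv(d['T'])
    q=T[:3,:3]@np.array(p)+T[:3,3]; return (K@q)[:2]/q[2]
def tri(obs):
    A=np.zeros((3,3));b=np.zeros(3)
    for f,u,v in obs:
        o,r=ray(f,u,v); r=r/np.linalg.norm(r); M=np.eye(3)-np.outer(r,r); A+=M;b+=M@o
    p=np.linalg.solve(A,b); return p
def crop(f,x0,y0,w,h,s,out):
    im=cv2.imread('pics/'+f+'.png')[y0:y0+h,x0:x0+w]; cv2.imwrite('pics/'+out+'.png',cv2.resize(im,None,fx=s,fy=s,interpolation=cv2.INTER_CUBIC))
E
python3 - <<'E'
from h import *
for n in ('scene','top'):
    c=snap(n,n+'0'); print(n,c['K'].tolist(),c['world_from_camera'].round(3).tolist())
print(get_state())
E
```

```text
scene [[468.2366219689332, 0.0, 308.9261727749089], [0.0, 468.2366219689332, 245.56682971716495], [0.0, 0.0, 1.0]] [[-0.466, 0.681, -0.564, 1.068], [0.884, 0.372, -0.282, 0.269], [0.017, -0.63, -0.776, 0.747], [0.0, 0.0, 0.0, 1.0]]
top [[438.52604610093783, 0.0, 321.72953096908566], [0.0, 438.52604610093783, 235.40345168686764], [0.0, 0.0, 1.0]] [[-0.026, -0.992, 0.121, 0.476], [-1.0, 0.025, -0.01, 0.045], [0.007, -0.121, -0.993, 1.019], [0.0, 0.0, 0.0, 1.0]]
{'time_s': 0.1, 'joints': array([-4.84666693e+01,  2.05882174e+01,  6.37611706e-01, -1.54237706e-02,
       -7.01354350e+01, -1.65062694e+01]), 'qd': array([-0.01607227, -0.08500876,  0.04087679,  0.00396751,  0.05208069,
       -0.11519571]), 'joint_torque': array([-3.07535149e-03, -5.84161770e+01,  2.93749666e+01,  7.01547101e+00,
        1.01625390e-02, -5.44839634e-05]), 'tcp_pos': array([ 0.28532371, -0.61124447,  0.22570292]), 'eef_rot': array([  6.9416566 ,  89.9127457 , 121.96346611]), 'contact_force': array([1.30547008, 0.26332101, 1.06720509]), 'moment': array([-0.04318211, -0.02323821,  0.03801713]), 'gripper_width': 0.08720655128822571}
```

View pics/scene0.png

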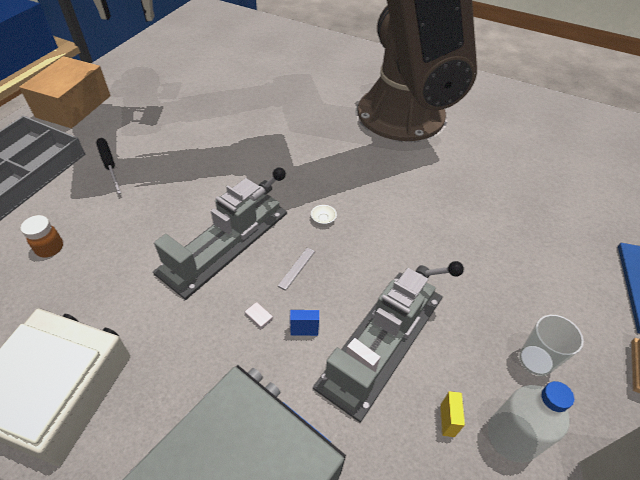

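View pics/top0.png

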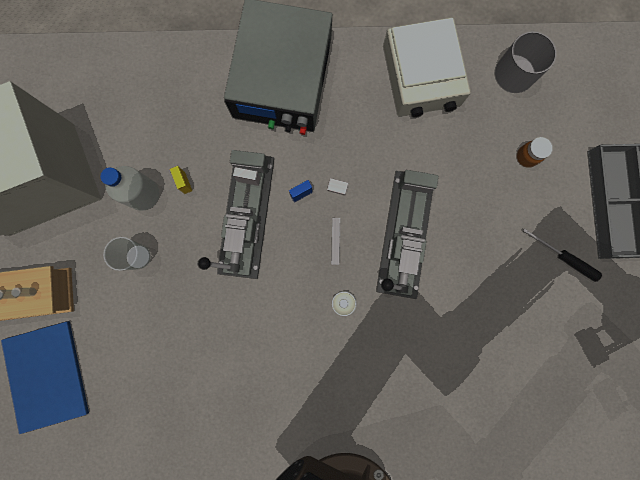

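The grey block stands in the vise at top (245,215) / scene (380,340). The other vise, at top (408,235) / scene (220,230), is empty. Lookalikes are the blue block at top (301,190), the yellow one at (181,178) and a small white slab at (338,187). I'll check the choice in close crops.

Run:
```python
from h import *
crop('scene0',305,250,170,175,4,'s0c'); crop('top0',190,140,100,150,4,'t0c')
```

```text
(no output)
```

View pics/s0c.png

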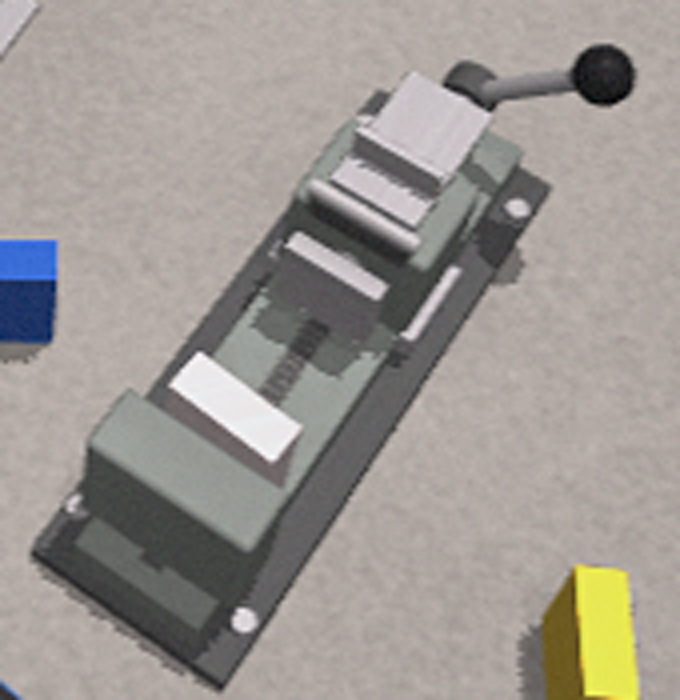

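View pics/t0c.png

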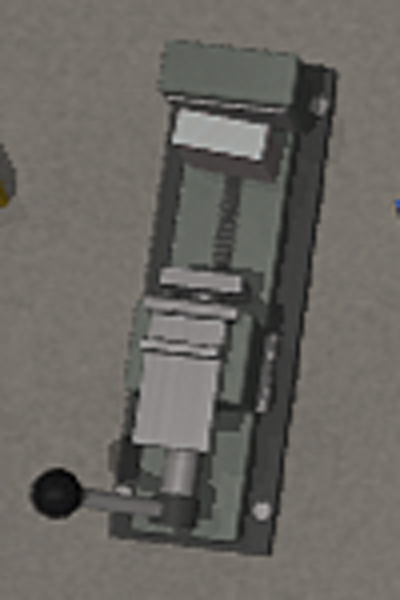

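```bash
cat > fit.py <<'E'
from h import *
from scipy.optimize import least_squares
S=lambda u,v:('scene0',305+u/4,250+v/4)
T=lambda u,v:('top0',190+u/4,140+v/4)
# (obs, x,y,z, movesWithJaw)
P=[(S(130,392),.105,-.037,.09,0),(S(290,490),.105,.037,.09,0),(T(165,97),.105,.037,.09,0),(T(295,108),.105,-.037,.09,0),
(S(35,555),.155,-.047,.0,0),(S(222,690),.155,.047,.0,0),(T(337,68),.155,-.047,.005,0),(T(272,556),-.135,-.047,.005,0),(T(108,538),-.135,.047,.005,0),
(T(133,443),-.123,.02,.100,1),(T(208,450),-.123,-.02,.100,1),(S(411,72),-.123,-.02,.1,1),(S(494,118),-.123,.02,.1,1)]
kn=[S(603,75),T(57,494)]
def w(p,X):
    c,s=np.cos(p[2]),np.sin(p[2]); return np.array([p[0]+c*X[0]-s*X[1],p[1]+s*X[0]+c*X[1],X[2]])
def pts(p): 
    a=.8-p[4]
    return (-.155+p[3],.075*np.sin(a),.062+.075*np.cos(a))
def res(p):
    r=[]
    for o,x,y,z,m in P: r+=list(proj(o[0],w(p,(x+m*p[3],y,z)))-o[1:])
    for o in kn: r+=list(proj(o[0],w(p,pts(p)))-o[1:])
    return r
if __name__=='__main__':
    s=least_squares(res,[.55,.2,0,.03,.1],loss='soft_l1'); p=s.x
    print(p,np.degrees(p[2])); print(np.array(res(p)).reshape(-1,2).round(1))
    print('knob',w(p,pts(p)),tri(kn)); print('press',w(p,(-.093+p[3],0,.1)))
    np.save('p.npy',p)
E
python3 fit.py
```

```text
[ 0.64418862  0.21192853 -0.14472792  0.03781982  0.05332023] -8.292299141278304
[[ 0.1 -3.8]
 [ 1.3 -1.4]
 [-2.2 -1.3]
 [-1.  -0.1]
 [-1.6 -0.2]
 [-0.   0.4]
 [ 0.1 -0. ]
 [-0.3 -0.5]
 [ 0.2 -0.9]
 [-0.2 -0.8]
 [-0.1 -0.3]
 [-0.2 -1.5]
 [-0.1 -1.7]
 [ 0.1 -0.2]
 [-0.2 -0.7]]
knob [0.53558032 0.27923648 0.1170461 ] [0.53433487 0.27930045 0.11495099]
press [0.58958534 0.21988679 0.1       ]
```

```bash
cat >> h.py <<'E'
from scipy.spatial.transform import Rotation as Ro
def rel(target,zdir=None,xdir=(0,0,-1.)):
    s=get_state(); R=Ro.from_euler('xyz',s['eef_rot'],degrees=True).as_matrix()
    d=np.array(target)-s['tcp_pos']; print('t',round(s['time_s'],2),'tcp',s['tcp_pos'].round(4),'F',s['contact_force'].round(1),'w',round(s['gripper_width'],4),'J',s['joints'].round(1))
    print('R\n',R.round(3)); print('tool delta',(R.T@d).round(4))
    if zdir is not None:
        v=R.T@np.array(zdir); a=np.arctan2(-v[1],v[2]); print('spin',round(a,4),'or',round(a-np.sign(a)*np.pi,4))
E
python3 - <<'E'
from h import *
c=np.cos(-.1447);s=np.sin(-.1447)
rel((.588,.220,.20),(-s,c,0))
E
```

```text
t 0.1 tcp [ 0.2853 -0.6112  0.2257] F [1.3 0.3 1.1] w 0.0872 J [-48.5  20.6   0.6  -0.  -70.1 -16.5]
R
 [[-0.001 -0.906 -0.423]
 [ 0.001 -0.423  0.906]
 [-1.     0.     0.002]]
tool delta [ 0.0265 -0.6259  0.6252]
spin 0.5814 or -2.5602
```

Emit:
play_rows:
  series: [0,-0.015,0.015,0,0,-0.029,0.029,0,0,-0.029,0.029,0,0,-0.029,0.029,0,0,-0.029,0.029,0]
  jaw: 0
  squeeze: 30

```text
time_s: 0.52
tcp_pos: [0.3487, -0.4357, 0.226]
eef_rot: [23.7, 89.9, 138.7]
contact_force: [0.4, -0.1, -0.2]
gripper_width: 0.0598
```

Emit:
play_rows:
  series: [0,-0.029,0.029,0,0,-0.029,0.029,0,0,-0.029,0.029,0,0,-0.029,0.029,0,0,-0.029,0.029,0]

```text
time_s: 0.93
tcp_pos: [0.4188, -0.2428, 0.2265]
eef_rot: [-49.7, 90.0, 65.3]
contact_force: [1.4, -0.3, -0.1]
gripper_width: 0.0269
```

Emit:
play_rows:
  series: [0,-0.029,0.029,0,0,-0.029,0.029,0,0,-0.029,0.029,0,0,-0.029,0.029,0,0,-0.029,0.029,0]

```text
time_s: 1.35
tcp_pos: [0.4889, -0.05, 0.2266]
eef_rot: [-73.9, 90.0, 41.1]
contact_force: [0.9, -0.4, -0.2]
gripper_width: 0.0007
```

Emit:
play_rows:
  series: [0,-0.029,0.029,0,0,-0.029,0.029,0,0,-0.029,0.029,0,0,-0.029,0.029,0,0,-0.02,0.02,0]

```text
time_s: 1.77
tcp_pos: [0.5551, 0.1319, 0.2262]
eef_rot: [61.9, 90.0, 177.0]
contact_force: [1.2, -0.6, 1.1]
gripper_width: 0.0005
```

Emit:
play_rows:
  series: [0,0,0,0.116,0,0,0,0.116,0,0,0,0.116,0,0,0,0.116,0,0,0,0.116]

```text
time_s: 2.18
tcp_pos: [0.5543, 0.1288, 0.226]
eef_rot: [118.5, 89.9, -160.0]
contact_force: [0.6, 0.3, -0.3]
gripper_width: 0.0005
```

Run:
```python
from h import *
snap('wrist','w1')
c=np.cos(-.1447);s=np.sin(-.1447)
rel((.588,.220,.15),(-s,c,0))
```

```text
t 2.23 tcp [0.5543 0.1288 0.2261] F [1.  0.2 1.2] w 0.0003 J [  32.8   10.7  -13.    -0.   -66.4 -131.8]
R
 [[-0.001 -0.988  0.157]
 [-0.     0.157  0.988]
 [-1.     0.001 -0.   ]]
tool delta [ 0.076  -0.0191  0.0954]
spin -0.0126 or 3.129
```

View pics/w1.png

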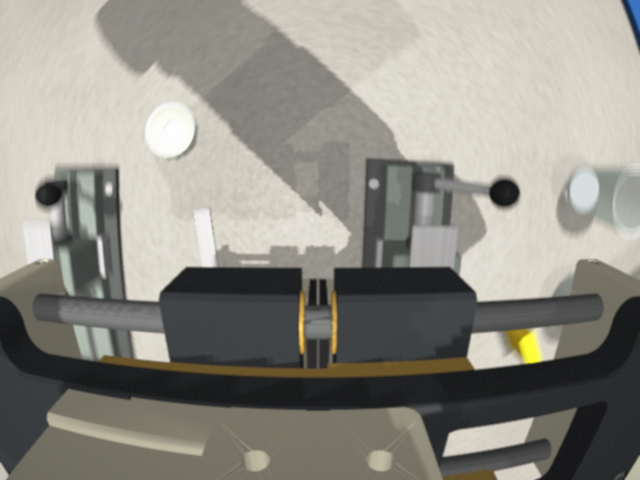

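Emit:
play_rows:
  series: [0,0,0.01,-0.012,0,-0.005,0.02,0,0,-0.005,0.025,0,0,-0.005,0.025,0,0,-0.004,0.015,0]

```text
time_s: 2.65
tcp_pos: [0.5865, 0.2227, 0.2262]
eef_rot: [-15.1, 90.0, 67.6]
contact_force: [0.5, -0.7, -0.2]
gripper_width: 0.0004
```

Emit:
play_rows:
  series: [0.02,0,0,0,0.03,0,0,0,0.03,0,0,0,0.02,0,0,0,0.005,0,0,0]

```text
time_s: 3.07
tcp_pos: [0.5838, 0.2194, 0.1173]
eef_rot: [126.9, 89.6, -150.4]
contact_force: [-0.5, -0.4, -0.9]
gripper_width: 0.0003
```

Run:
```python
from h import *
snap('scene','s2');snap('top','t2')
crop('scene2' if 0 else 's2',305,200,190,200,3,'s2c');crop('t2',180,140,120,150,4,'t2c')
c=np.cos(-.1447);s=np.sin(-.1447)
rel((.590,.220,.105),(-s,c,0))
```

```text
t 3.17 tcp [0.5856 0.2201 0.1205] F [-0.   0.5 -0.3] w 0.0008 J [  38.5   20.9  -13.6    0.   -55.7 -135.9]
R
 [[-0.002 -0.992  0.129]
 [-0.002  0.129  0.992]
 [-1.     0.002 -0.002]]
tool delta [ 0.0155 -0.0045  0.0005]
spin 0.0156 or -3.126
```

View pics/s2c.png

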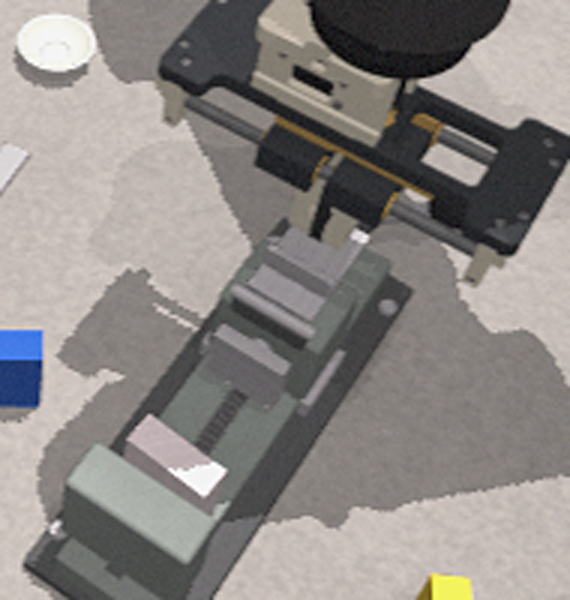

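View pics/t2c.png

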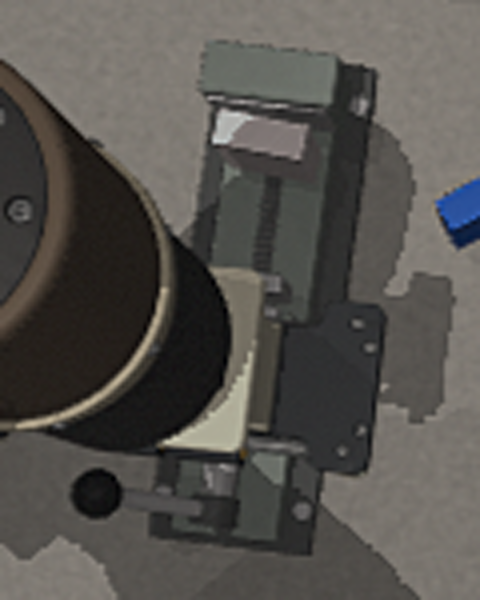

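Emit:
play_rows:
  series: [0.008,-0.002,0,0.006,0.008,-0.002,0,0.006,0.004,0,0,0,0.004,0,0,0,0.002,0,0,0]

```text
time_s: 3.58
tcp_pos: [0.5906, 0.22, 0.0971]
eef_rot: [-72.0, 89.9, 9.8]
contact_force: [-5.4, -1.5, 15.4]
gripper_width: 0.0009
```

Emit:
play_rows:
  series: [0.001,0,0,0,0.001,0,0,0,0,0,0,0,0,0,0,0,0,0,0,0]

```text
time_s: 4.0
tcp_pos: [0.5911, 0.22, 0.0963]
eef_rot: [-66.9, 89.8, 15.0]
contact_force: [-3.7, -1.4, 13.7]
gripper_width: 0.0006
```

Emit:
play_rows:
  series: [0.002,0,0,0,0.002,0,0,0,0.001,0,0,0,0,0,0,0,0,0,0,0]

```text
time_s: 4.42
tcp_pos: [0.5923, 0.22, 0.0923]
eef_rot: [-70.3, 89.7, 11.5]
contact_force: [-1.1, -4.8, 17.6]
gripper_width: 0.0004
```

Run:
```python
from h import *
c=np.cos(-.1447);s=np.sin(-.1447)
rel((.590,.220,.092),(-s,c,0))
```

```text
t 4.42 tcp [0.5923 0.22   0.0923] F [-1.1 -4.8 17.6] w 0.0004 J [  38.1   22.8  -15.     0.2  -52.  -136.4]
R
 [[ 0.005 -0.99   0.141]
 [ 0.001  0.141  0.99 ]
 [-1.    -0.005  0.002]]
tool delta [ 0.0003  0.0023 -0.0003]
spin 0.0029 or -3.1387
```

Emit:
play_rows:
  series: [0.001,-0.003,0,0,0,-0.006,0,0,0,-0.006,0,0,0,-0.006,0,0,0,-0.006,0,0]

```text
time_s: 4.83
tcp_pos: [0.6194, 0.2159, 0.0921]
eef_rot: [-72.2, 89.7, 9.6]
contact_force: [-3.9, -4.8, 20.9]
gripper_width: 0.0004
```

Emit:
play_rows:
  series: [0,-0.006,0,0,0,-0.006,0,0,0,-0.006,0,0,0,-0.006,0,0,0,-0.005,0,0]

```text
time_s: 5.25
tcp_pos: [0.6483, 0.2117, 0.0922]
eef_rot: [-74.1, 89.6, 7.8]
contact_force: [-2.9, -3.3, 20.3]
gripper_width: 0.0005
```

Run:
```python
from h import *
snap('scene','s3')
crop('s3',285,220,190,200,3,'s3c')
c=np.cos(-.1447);s=np.sin(-.1447)
rel((.590+.07*c,.220+.07*s,.092),(-s,c,0))
```

```text
t 5.3 tcp [0.6494 0.2116 0.0922] F [-0.5 -4.8 18.3] w 0.0006 J [  34.5   26.9   -8.     0.2  -54.7 -132.7]
R
 [[ 0.007 -0.99   0.141]
 [ 0.001  0.141  0.99 ]
 [-1.    -0.007  0.002]]
tool delta [ 0.0003 -0.01   -0.0003]
spin 0.0029 or -3.1387
```

View pics/s3c.png

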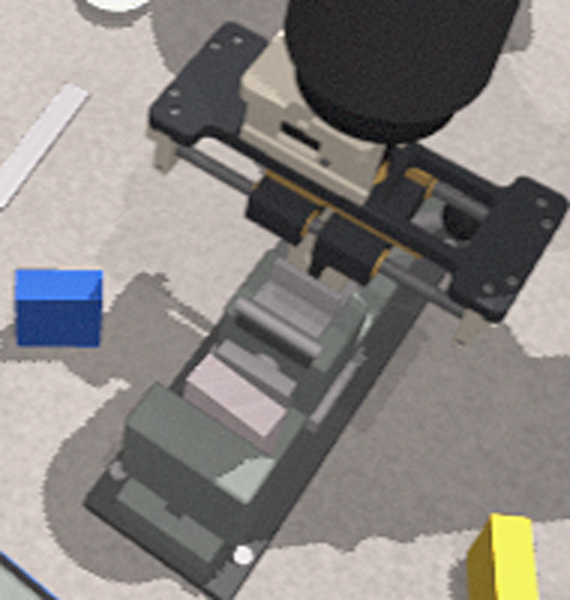

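Emit:
play_rows:
  series: [0,-0.003,0,0,0,-0.003,0,0,0,-0.003,0,0,0,-0.003,0,0,0,0,0,0]

```text
time_s: 5.72
tcp_pos: [0.6602, 0.2099, 0.0922]
eef_rot: [-74.7, 89.6, 7.2]
contact_force: [-2.1, -5.4, 19.2]
gripper_width: 0.0005
```

Run:
```python
from h import *
snap('scene','s4')
crop('s4',315,300,100,100,6,'s4c')
c=np.cos(-.1447);s=np.sin(-.1447)
rel((.590+.07*c,.220+.07*s,.092),(-s,c,0))
```

```text
t 5.77 tcp [0.6602 0.2099 0.0923] F [-1.1 -4.8 18.2] w 0.0001 J [  33.8   27.7   -6.6    0.2  -55.3 -132.1]
R
 [[ 0.007 -0.99   0.141]
 [ 0.001  0.141  0.99 ]
 [-1.    -0.006  0.002]]
tool delta [ 0.0002  0.001  -0.0002]
spin 0.0027 or -3.1389
```

View pics/s4c.png

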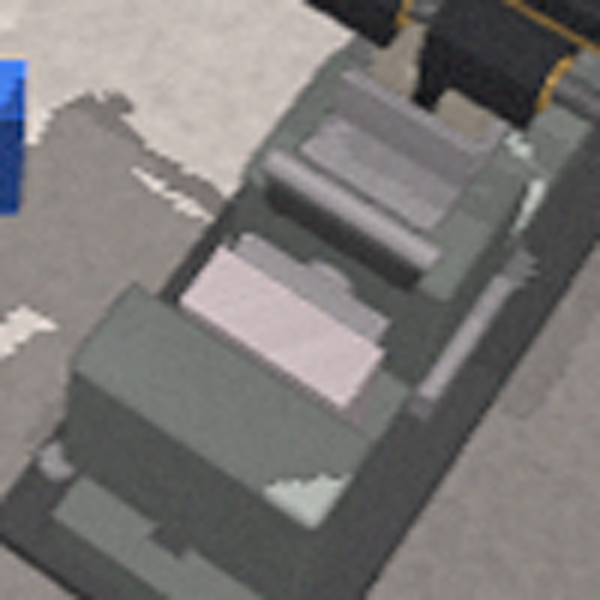

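Emit:
play_rows:
  series: [0,-0.002,0,0,0,-0.001,0,0,0,0,0,0,0,0,0,0,0,0,0,0]

```text
time_s: 6.18
tcp_pos: [0.6626, 0.2096, 0.0922]
eef_rot: [-74.3, 89.7, 7.6]
contact_force: [-3.4, -3.5, 19.7]
gripper_width: 0.0006
```

Emit:
play_rows:
  series: [0,-0.002,0,0,0,-0.001,0,0,0,0,0,0,0,0,0,0,0,0,0,0]

```text
time_s: 6.6
tcp_pos: [0.6645, 0.2092, 0.0922]
eef_rot: [-73.3, 89.8, 8.6]
contact_force: [-6.7, -2.4, 21.4]
gripper_width: 0.0002
```

Run:
```python
from h import *
snap('scene','s5')
crop('s5',315,300,100,100,6,'s5c')
```

```text
(no output)
```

View pics/s5c.png

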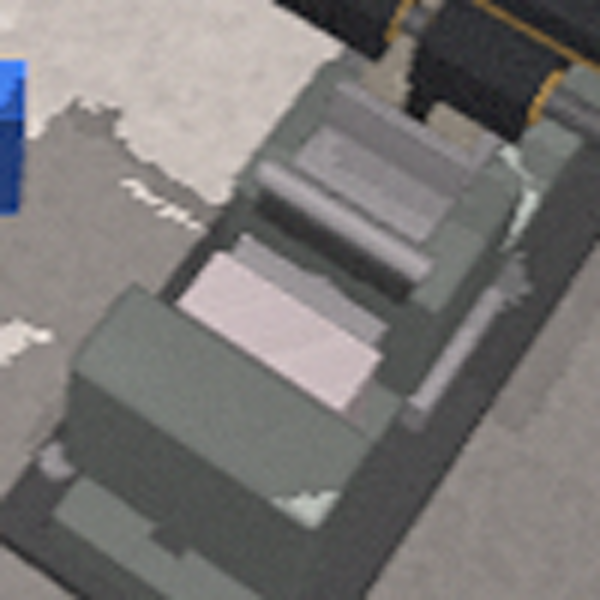

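Emit:
play_rows:
  series: [0,-0.002,0,0,0,-0.001,0,0,0,0,0,0,0,0,0,0,0,0,0,0]

```text
time_s: 7.07
tcp_pos: [0.6664, 0.2089, 0.0921]
eef_rot: [-71.2, 89.9, 10.7]
contact_force: [-11.5, -1.1, 24.7]
gripper_width: 0.0006
```

Run:
```python
from h import *
snap('scene','s6')
crop('s6',315,300,100,100,6,'s6c')
rel((.59,.22,.092))
```

```text
t 7.12 tcp [0.6664 0.2089 0.0921] F [-12.   -1.3  24.6] w 0.0005 J [ 3.340e+01  2.830e+01 -5.500e+00  1.000e-01 -5.600e+01 -1.315e+02]
R
 [[ 0.003 -0.99   0.141]
 [ 0.     0.141  0.99 ]
 [-1.    -0.002  0.001]]
tool delta [-0.0001  0.0772  0.0001]
```

View pics/s6c.png

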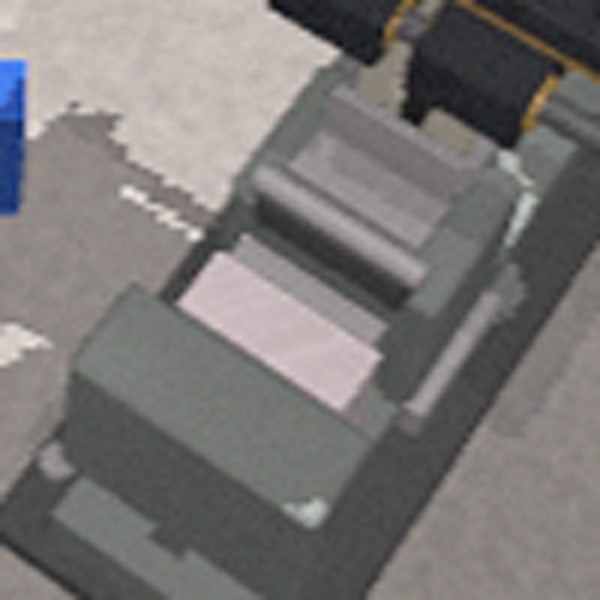

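Emit:
play_rows:
  series: [0,0.0015,0,0,0,0,0,0,-0.004,0,0,0,-0.004,0,0,0,-0.003,0,0,0]

```text
time_s: 7.53
tcp_pos: [0.6649, 0.2092, 0.1009]
eef_rot: [-56.9, 89.9, 24.9]
contact_force: [0.6, -0.6, -0.2]
gripper_width: 0.0005
```

Emit:
play_rows:
  series: [-0.002,0.001,0,0,-0.002,0.002,0,0,-0.01,0.001,0,0,-0.02,0,0,0,-0.02,0,0,0]

```text
time_s: 7.95
tcp_pos: [0.6601, 0.2094, 0.1525]
eef_rot: [132.4, 89.9, -145.8]
contact_force: [0.3, 0.6, 0.1]
gripper_width: 0.0006
```

Emit:
play_rows:
  series: [-0.03,0,0,0,-0.03,0,0,0,-0.02,0,0,0,0,0,0,0,0,0,0,0]

```text
time_s: 8.37
tcp_pos: [0.6613, 0.21, 0.2346]
eef_rot: [-49.7, 89.8, 32.1]
contact_force: [-0.0, 0.4, -1.8]
gripper_width: 0.0006
```

Run:
```python
from h import *
snap('scene','s7');snap('top','t7')
crop('s7',305,240,170,175,4,'s7c'); crop('t7',180,140,120,150,4,'t7c')
rel((.59,.22,.092))
```

```text
t 8.47 tcp [0.6602 0.2096 0.2319] F [-0.9  0.5 -1.1] w 0.0007 J [  33.7   22.1    3.7   -0.   -71.7 -131.9]
R
 [[-0.001 -0.99   0.143]
 [-0.     0.143  0.99 ]
 [-1.     0.001 -0.   ]]
tool delta [0.14   0.0708 0.0004]
```

View pics/s7c.png

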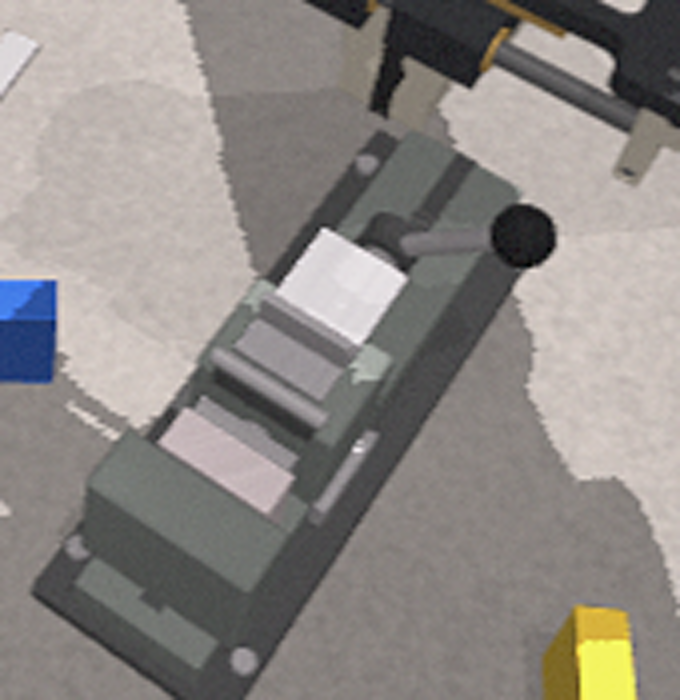

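View pics/t7c.png

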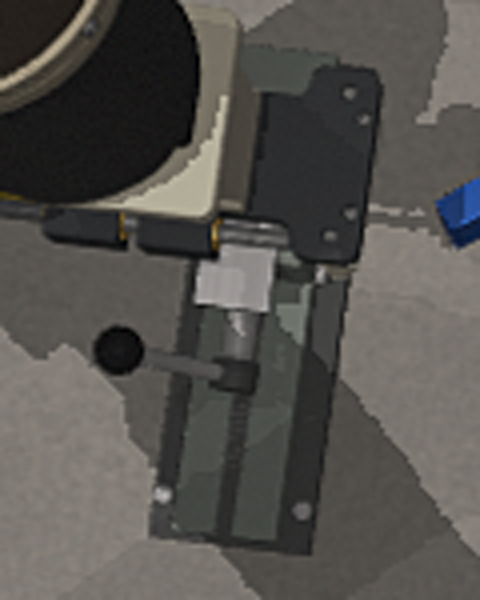

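```bash
cat > k.py <<'E'
from h import *
import fit
p=np.load('p.npy')
k=tri([('scene7' if 0 else 's7',435.75,299),('t7',209.5,227.5)])
c,s=np.cos(p[2]),np.sin(p[2])
d=k-[p[0],p[1],0]; L=(c*d[0]+s*d[1],-s*d[0]+c*d[1],k[2]); print('knob',k,'vise frame',np.round(L,4),'jaw',L[0]+.155,'r',np.hypot(L[1],L[2]-.062),'ang',.8-np.arctan2(L[1],L[2]-.062))
p2=p.copy();p2[3]=.112
for a in (.06,): 
  p2[4]=a; q=fit.w(p2,fit.pts(p2)); print(q,proj('s7',q),proj('t7',q))
rel((k[0],k[1],k[2]-.016),(c,s,0))
E
python3 k.py
```

```text
knob [0.60886081 0.2686152  0.1154985 ] vise frame [-0.0431  0.051   0.1155] jaw 0.11186600377741165 r 0.07391197408286125 ang 0.03851723729100276
[0.60893177 0.26817301 0.11738514] [435.8906507  298.29253021] [209.60143351 227.30463491]
t 8.47 tcp [0.6602 0.2096 0.2319] F [-0.9  0.5 -1.1] w 0.0007 J [  33.7   22.1    3.7   -0.   -71.7 -131.9]
R
 [[-0.001 -0.99   0.143]
 [-0.     0.143  0.99 ]
 [-1.     0.001 -0.   ]]
tool delta [0.1325 0.0591 0.0512]
spin 1.5722 or -1.5694
```

Emit:
play_rows:
  series: [0,0.02,0.018,0,0,0.022,0.02,0,0,0.017,0.013,0,0,0,0,-0.12,0,0,0,-0.12]
  jaw: 60

```text
time_s: 8.88
tcp_pos: [0.6082, 0.2694, 0.2313]
eef_rot: [118.5, 89.9, -145.6]
contact_force: [-0.6, -0.5, 0.8]
gripper_width: 0.0285
```

Emit:
play_rows:
  series: [0,0,0,-0.12,0,0,0,-0.12,0,0,0,-0.12,0,0,0,-0.12,0,0,0,-0.12]

```text
time_s: 9.3
tcp_pos: [0.609, 0.2682, 0.2309]
eef_rot: [85.6, 89.8, -144.2]
contact_force: [0.9, 0.2, -0.1]
gripper_width: 0.0519
```

Emit:
play_rows:
  series: [0,0,0,-0.12,0,0,0,-0.12,0,0,0,-0.12,0,0,0,-0.12,0,0,0,-0.12]

```text
time_s: 9.72
tcp_pos: [0.609, 0.2682, 0.231]
eef_rot: [51.4, 89.8, -144.0]
contact_force: [0.9, -0.1, -0.9]
gripper_width: 0.0526
```

Emit:
play_rows:
  series: [0,0,0,-0.009,0.01,0,0,0,0.02,0,0,0,0.01,0,0,0,0,0,0,0]

```text
time_s: 10.13
tcp_pos: [0.6078, 0.2675, 0.1885]
eef_rot: [46.1, 89.6, -149.3]
contact_force: [-0.6, -0.2, -1.4]
gripper_width: 0.0527
```

```bash
cat > r.py <<'E'
from h import *
p=np.load('p.npy');c,s=np.cos(p[2]),np.sin(p[2])
rel((.609,.268,.1005),(c,s,0))
E
python3 r.py
python3 -c "
from h import *
snap('scene','s8'); crop('s8',300,150,270,220,3,'s8c')"
```

```text
t 10.13 tcp [0.6078 0.2675 0.1885] F [-0.6 -0.2 -1.4] w 0.0527 J [ 40.5  21.1  -3.5  -0.1 -65.7 -55.8]
R
 [[-0.005 -0.265 -0.964]
 [-0.003 -0.964  0.265]
 [-1.     0.004  0.004]]
tool delta [ 0.088  -0.0012 -0.0014]
spin 3.0182 or -0.1234
```

View pics/s8c.png

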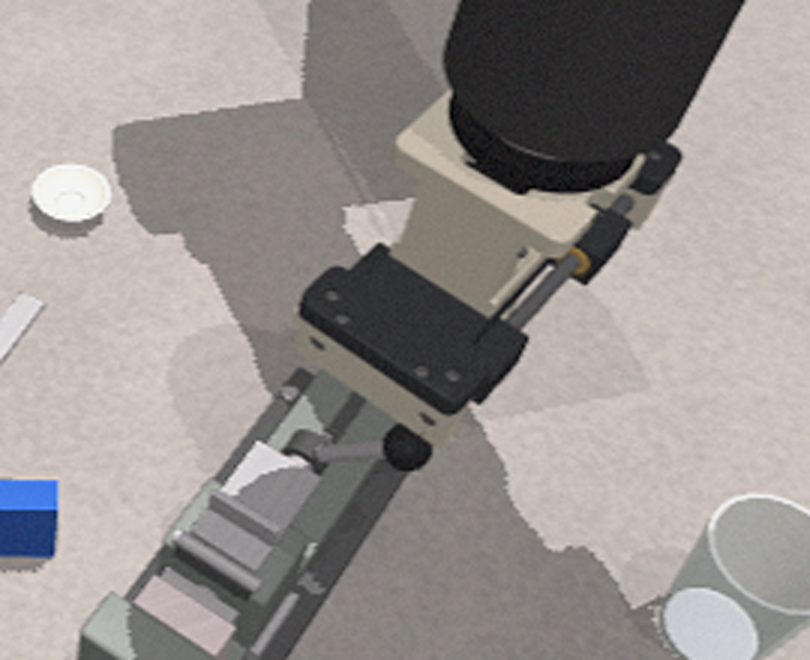

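Emit:
play_rows:
  series: [0,0,-0.001,-0.115,0.015,0,0,-0.008,0.02,0,0,0,0.015,0,0,0,0.008,0,0,0]

```text
time_s: 10.6
tcp_pos: [0.6101, 0.268, 0.1332]
eef_rot: [41.7, 89.9, -146.6]
contact_force: [0.2, 0.4, -0.5]
gripper_width: 0.0524
```

```bash
python3 r.py
python3 -c "
from h import *
snap('wrist','w9');snap('scene','s9'); crop('s9',330,200,180,140,4,'s9c')"
```

```text
t 10.6 tcp [0.6101 0.268  0.1332] F [ 0.2  0.4 -0.5] w 0.0524 J [ 40.4  23.6  -7.3  -0.  -59.1 -48.6]
R
 [[-0.001 -0.143 -0.99 ]
 [-0.001 -0.99   0.143]
 [-1.     0.001  0.001]]
tool delta [0.0327 0.0001 0.001 ]
spin -3.1402 or 0.0014
```

View pics/s9c.png

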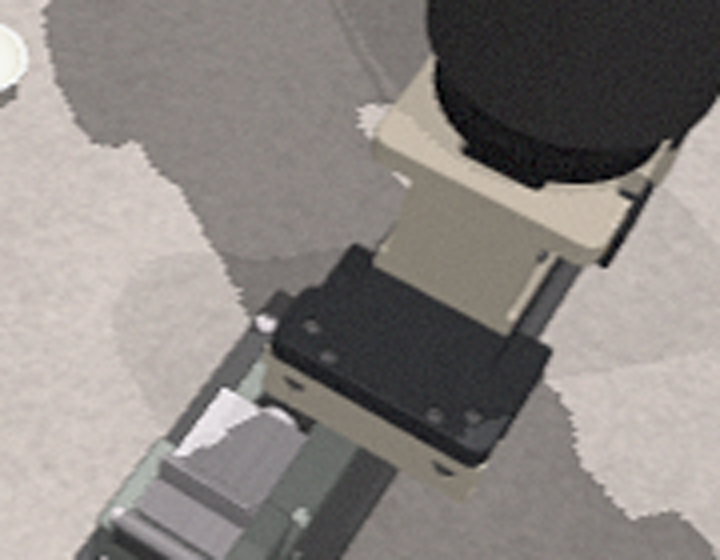

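View pics/w9.png

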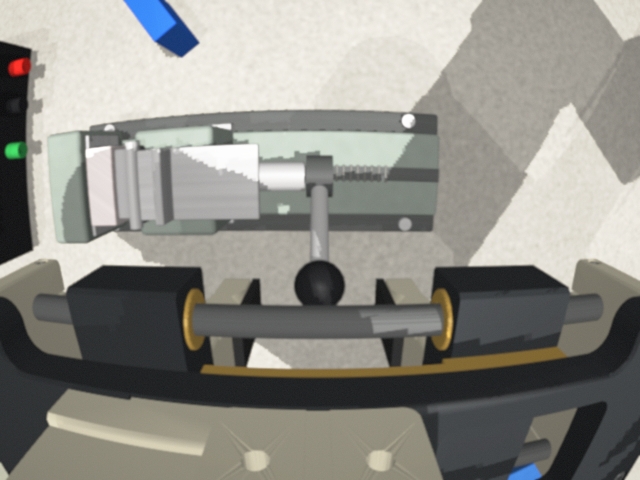

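Emit:
play_rows:
  series: [0.012,0,0,0,0.012,0,0,0,0.008,0,0,0,0,0,0,0,0,0,0,0]

```text
time_s: 11.12
tcp_pos: [0.6103, 0.268, 0.1019]
eef_rot: [52.9, 89.9, -135.3]
contact_force: [0.5, -0.6, -0.2]
gripper_width: 0.0527
```

Emit:
play_rows:
  series: [0,0,0,0,0,0,0,0,0,0,0,0,0,0,0,0,0,0,0,0]
  jaw: 0
  squeeze: 25

```text
time_s: 11.53
tcp_pos: [0.61, 0.2684, 0.1028]
eef_rot: [-7.2, 89.9, 164.7]
contact_force: [-10.5, 4.2, 7.2]
gripper_width: 0.0248
```

```bash
python3 r.py
python3 -c "
from h import *
snap('wrist','w10')"
```

```text
t 11.53 tcp [0.61   0.2684 0.1028] F [-10.5   4.2   7.2] w 0.0248 J [ 40.5  25.2  -9.2  -0.1 -55.6 -48.6]
R
 [[-0.001 -0.142 -0.99 ]
 [ 0.    -0.99   0.142]
 [-1.    -0.     0.001]]
tool delta [0.0023 0.0005 0.0009]
spin -3.1391 or 0.0025
```

View pics/w10.png

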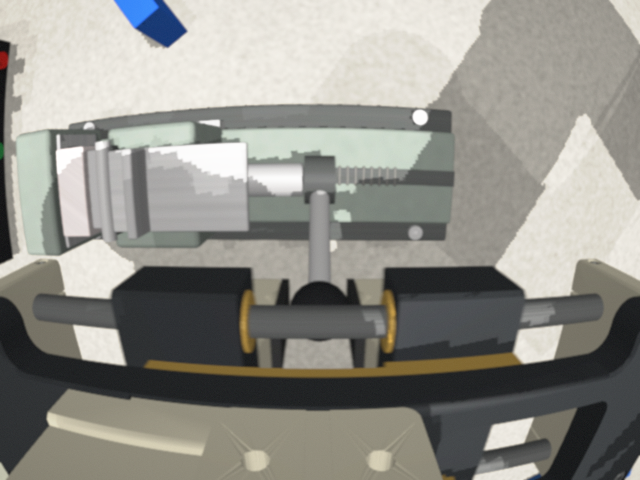

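Emit:
play_rows:
  series: [0,0,0,0,0,0,0,0,0.003,0.001,0.001,0,0.003,0,0.001,0,0,0,0,0]
  jaw: 45

```text
time_s: 12.0
tcp_pos: [0.6079, 0.2672, 0.0956]
eef_rot: [39.2, 89.9, -149.0]
contact_force: [0.3, 0.4, -0.2]
gripper_width: 0.0395
```

Emit:
play_rows:
  series: [0,0,0,0,0,0,0,0,0,0,0,0,0,0,0,0,0,0,0,0]
  jaw: 0
  squeeze: 25

```text
time_s: 12.42
tcp_pos: [0.609, 0.2676, 0.0966]
eef_rot: [-160.8, 90.0, 11.1]
contact_force: [3.9, -1.4, -2.3]
gripper_width: 0.0246
```

```bash
python3 r.py
```

```text
t 12.42 tcp [0.609  0.2676 0.0966] F [ 3.9 -1.4 -2.3] w 0.0246 J [ 40.5  25.4  -9.9   0.  -54.7 -48.6]
R
 [[ 0.001 -0.142 -0.99 ]
 [ 0.    -0.99   0.142]
 [-1.    -0.    -0.001]]
tool delta [-0.0039 -0.0004  0.    ]
spin -3.1389 or 0.0027
```

Run:
```python
import numpy as np
t=np.linspace(.75,-.95,21); y=-75*np.sin(t); x=-75*np.cos(t)
for i in range(20): print(i,round((x[i+1]-x[i])/1000,4),round((y[i+1]-y[i])/1000,4), end=' | ')
```

```text
0 -0.0041 0.0048 | 1 -0.0037 0.0052 | 2 -0.0033 0.0055 | 3 -0.0028 0.0057 | 4 -0.0023 0.0059 | 5 -0.0018 0.0061 | 6 -0.0013 0.0062 | 7 -0.0007 0.0063 | 8 -0.0002 0.0064 | 9 0.0004 0.0064 | 10 0.0009 0.0063 | 11 0.0014 0.0062 | 12 0.002 0.0061 | 13 0.0025 0.0059 | 14 0.003 0.0056 | 15 0.0034 0.0054 | 16 0.0039 0.0051 | 17 0.0043 0.0047 | 18 0.0047 0.0043 | 19 0.005 0.0039 |
```

Emit:
play_rows:
  series: [-0.0041,0.0048,0,0,-0.0037,0.0052,0,0,-0.0033,0.0055,0,0,-0.0028,0.0057,0,0,-0.0023,0.0059,0,0]

```text
time_s: 12.83
tcp_pos: [0.605, 0.2413, 0.1126]
eef_rot: [-112.7, 89.9, 59.1]
contact_force: [5.0, 3.4, -7.1]
gripper_width: 0.0243
```

```bash
cat > v.py <<'E'
from h import *
p=np.load('p.npy');c,s=np.cos(p[2]),np.sin(p[2])
st=get_state();d=st['tcp_pos']-[p[0],p[1],0]
y=-s*d[0]+c*d[1];z=d[2]+.019
print(st['tcp_pos'].round(4),'xv',round(c*d[0]+s*d[1],4),'y',round(y,4),'z grasp',round(z,4),'crank~',round(.8-np.arctan2(y,z-.062),3),'r',round(np.hypot(y,z-.062),4),'F',st['contact_force'].round(1),'w',round(st['gripper_width'],4))
E
python3 v.py; python3 -c "
from h import *
snap('wrist','w11')"
```

```text
[0.605  0.2413 0.1126] xv -0.0431 y 0.0234 z grasp 0.1316 crank~ 0.475 r 0.0734 F [ 5.   3.4 -7.1] w 0.0243
```

View pics/w11.png

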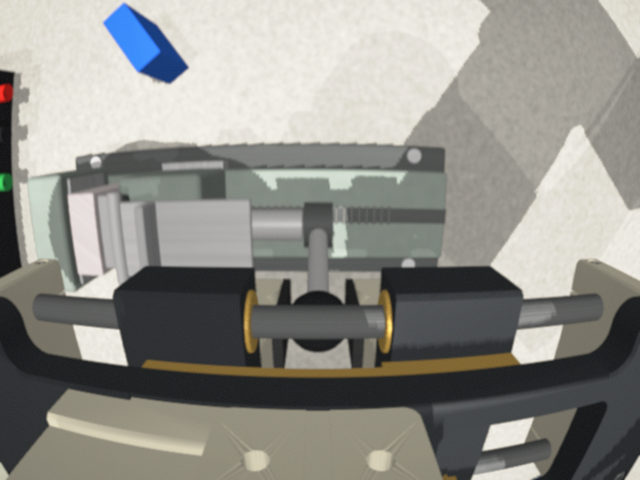

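The ball is held and following the arc, with the crank at about 0.45 rad.

Emit:
play_rows:
  series: [-0.0018,0.0061,0,0,-0.0013,0.0062,0,0,-0.0007,0.0063,0,0,-0.0002,0.0064,0,0,0.0004,0.0064,0,0]

```text
time_s: 13.3
tcp_pos: [0.6005, 0.211, 0.117]
eef_rot: [-116.0, 89.8, 55.9]
contact_force: [-0.0, 6.1, 1.2]
gripper_width: 0.0247
```

```bash
python3 v.py
```

```text
[0.6005 0.211  0.117 ] xv -0.0431 y -0.0072 z grasp 0.136 crank~ 0.897 r 0.0743 F [-0.   6.1  1.2] w 0.0247
```

Emit:
play_rows:
  series: [0.0009,0.0063,0,0,0.0014,0.0062,0,0,0.002,0.0061,0,0,0.0025,0.0059,0,0,0.003,0.0056,0,0]

```text
time_s: 13.72
tcp_pos: [0.5961, 0.1806, 0.1085]
eef_rot: [-133.9, 89.9, 38.1]
contact_force: [-4.1, 1.9, 10.0]
gripper_width: 0.0243
```

```bash
python3 v.py; python3 -c "
from h import *
snap('scene','s12');snap('wrist','w12'); crop('s12',300,220,190,150,4,'s12c')"
```

```text
[0.5961 0.1806 0.1085] xv -0.043 y -0.0379 z grasp 0.1275 crank~ 1.325 r 0.0757 F [-4.1  1.9 10. ] w 0.0243
```

View pics/w12.png

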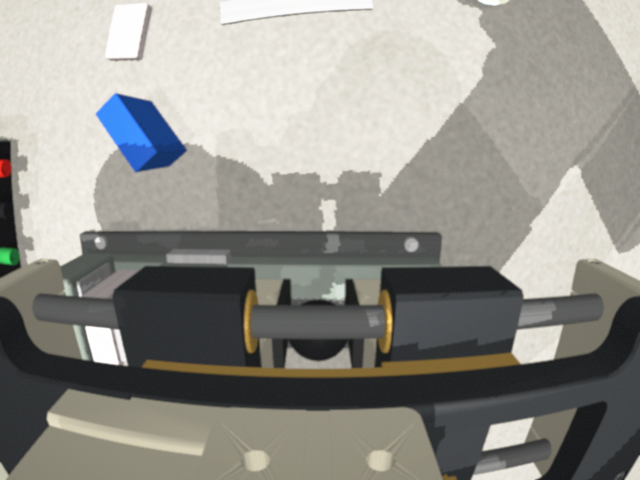

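View pics/s12c.png

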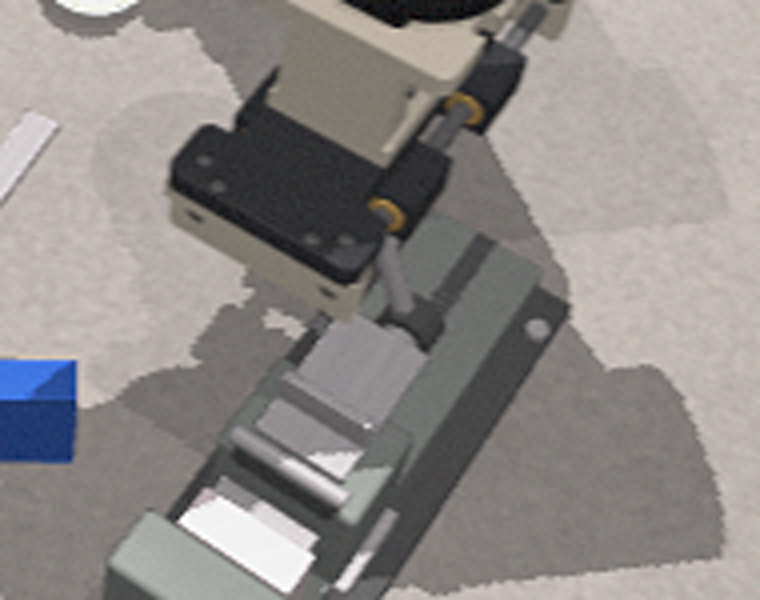

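The crank is past upright. I'll finish the arc.

Emit:
play_rows:
  series: [0.0034,0.0054,0,0,0.0039,0.0051,0,0,0.0043,0.0047,0,0,0.0047,0.0043,0,0,0.005,0.0039,0,0]

```text
time_s: 14.23
tcp_pos: [0.5922, 0.1558, 0.087]
eef_rot: [102.6, 89.9, -85.5]
contact_force: [-5.1, -3.5, 11.4]
gripper_width: 0.0246
```

Emit:
play_rows:
  series: [0,0,0,0,0,0,0,0,0,0,0,0,0,0,0,0,0,0,0,0]

```text
time_s: 14.65
tcp_pos: [0.5918, 0.155, 0.086]
eef_rot: [63.2, 89.8, -124.9]
contact_force: [-2.4, -6.9, 6.0]
gripper_width: 0.0246
```

```bash
python3 v.py
```

```text
[0.5918 0.155  0.086 ] xv -0.0437 y -0.0639 z grasp 0.105 crank~ 1.778 r 0.077 F [-2.4 -6.9  6. ] w 0.0246
```

Emit:
play_rows:
  series: [0,0,0,0,0,0,0,0,0,0,0,0,0,0,0,0,0,0,0,0]
  jaw: 50

```text
time_s: 15.07
tcp_pos: [0.5925, 0.1569, 0.0852]
eef_rot: [-12.9, 90.0, 158.9]
contact_force: [0.2, 0.3, 0.4]
gripper_width: 0.0433
```

Emit:
play_rows:
  series: [-0.01,0,0,0,-0.02,0,0,0,-0.03,0,0,0,-0.03,0,0,0,-0.03,0,0,0]

```text
time_s: 15.48
tcp_pos: [0.5924, 0.1566, 0.2073]
eef_rot: [74.9, 90.0, -113.2]
contact_force: [0.4, 0.6, -0.7]
gripper_width: 0.0439
```

Emit:
play_rows:
  series: [-0.02,0.03,0.02,0,0,0.03,0.02,0,0,0.03,0.02,0,0,0.03,0.02,0,0,0.02,0.01,0]

```text
time_s: 15.9
tcp_pos: [0.4811, 0.0291, 0.2263]
eef_rot: [-118.2, 90.0, 53.6]
contact_force: [0.1, -0.1, 0.3]
gripper_width: 0.0435
```

```bash
python3 v.py; python3 -c "
from h import *
snap('scene','s13');snap('top','t13'); crop('s13',305,240,170,175,4,'s13c'); crop('t13',180,140,120,150,4,'t13c')"
```

```text
[0.4811 0.0291 0.2263] xv -0.135 y -0.2044 z grasp 0.2453 crank~ 1.64 r 0.2745 F [ 0.1 -0.1  0.3] w 0.0435
```

View pics/s13c.png

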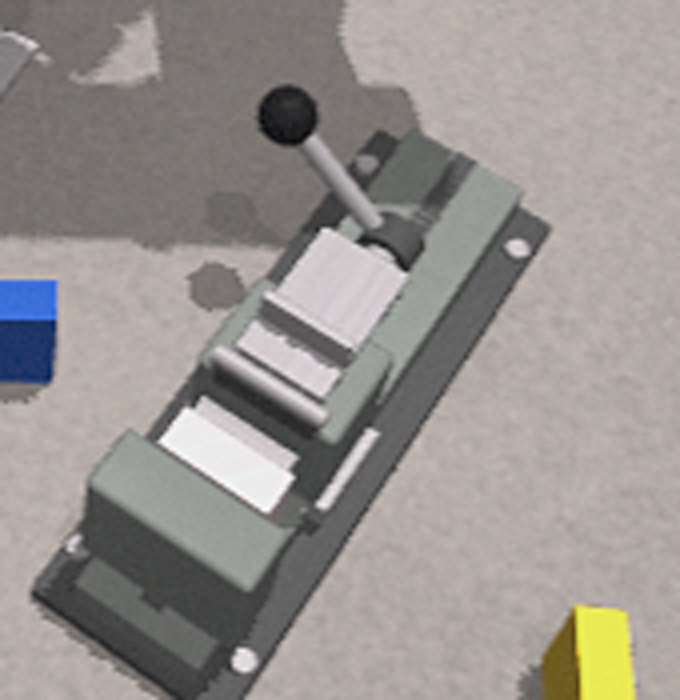

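View pics/t13.png

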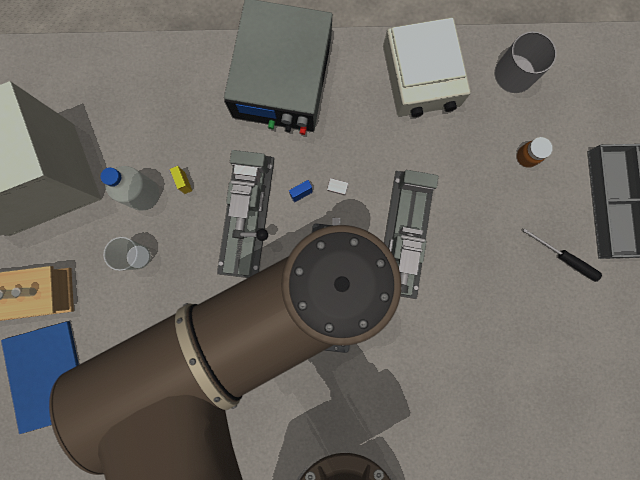

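Run:
```python
from h import *
p=np.load('p.npy');c,s=np.cos(p[2]),np.sin(p[2])
im=np.load('pics/t13.npz')['img'][220:250,250:280].max(2); ys,xs=np.where(im<30); print(250+xs.mean(),220+ys.mean(),len(xs))
k=tri([('s13',377,268.75),('t13',262,234)]); d=k-[p[0],p[1],0]; y=-s*d[0]+c*d[1]
print('jaw',c*d[0]+s*d[1]+.155,'crank',.8-np.arctan2(y,k[2]-.062),k)
# spare vise before/after
a=cv2.imread('pics/scene0.png')[165:300,150:290].astype(int);b=cv2.imread('pics/s13.png')[165:300,150:290]
cv2.imwrite('pics/sp.png',cv2.resize(np.hstack([a.astype('uint8'),b]),None,fx=2.8,fy=2.8))
```

```text
261.82758620689657 234.32183908045977 87
jaw 0.11198767174287158 crank 1.691049203869527 [0.59331136 0.16108362 0.10859605]
```

View pics/sp.png

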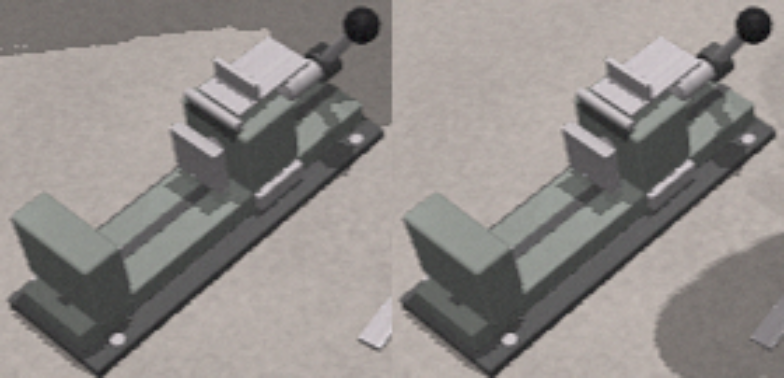

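The crank is at about 1.69 rad, the jaw is at 0.112 m with the lever up, and the spare vise looks unchanged. Handing in.

```bash
python3 -c "
from h import *
print(close_job())"
```

```text
the job is handed in; nothing more can be done
None
```

The block is clamped in its vise, and I handed the job in at about 16 s. No verdict was reported.

**Jaw:** I held the lever plate down by nearly 8 mm and pushed the jaw along by its lip. The sideways force began to rise as the pad met the block, and I stopped when it reached 12 N. I then backed off slightly and let the lever spring up.

**Crank:** I gripped the ball and swung it clockwise over the top to the other side. My first grip on the ball pulled unevenly (about 10 N sideways), so I let go and took it again a little lower before turning.

**Last checks, from the camera images:**
- The jaw is at about 0.112 m, the same before and after tightening, with the lever up.
- The crank is at about 1.69 rad. The gripper's position had suggested about 1.78 before release.
- The block stands flat against the fixed jaw with the pad on it.
- The empty vise looks the same as in the first picture.
- The gripper is clear and reads close to 0 N.

The clamping force itself could not be measured.

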